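# Turn the glue tray's cover over and fit it on its studs

### The arm

A 7-joint arm with a two-finger parallel gripper is mounted at the origin on the work surface. World frame = base frame: x ahead of the robot, y to its left, z up, the work surface at z = 0. Lengths are in m, angles in rad, forces in N, time in s.
With the tool pointing down it reaches from about 0.425 to 0.925 m from the base axis. Payload 6.8 kg.
Tool frame: the origin (TCP) lies between the finger pads; the fingertips stand 8 mm ahead of it and the grasp point (between the pads) lies 11 mm behind it (ctrl.tip_extent is the distance from the TCP to the fingertips, in m); z points along the fingers, y is the line along which they close (so a half turn about z gives the same grasp; the last joint's range is limited). The gripper opens to 88 mm and grips with 3 to 60 N. Pads are 20 mm wide; open, the fingers measure 115 mm over their backs; the gripper's body (75 mm by 178 mm) begins 61 mm behind the grasp point.
Start: joints at [-0.108, 0.477, 0.022, 1.555, -0.011, 1.109, -0.083], TCP at [0.675, 0, 0.199] pointing down, gripper open.
Joint ranges: [-2.96, 2.96], [-0.34, 2.1], [-1.41, 1.46], [0.24, 2.44], [-1.37, 4.51], [0.17, 1.92], [-2.96, 2.96]. Speed limits (rad/s): [2.39, 2.39, 3.14, 3.14, 3.14, 3.14, 3.14].

### API

Orientations are given as a rotation vector (axis times angle).
In Python, from station import ctrl, read_camera gives the robot as it stands (ctrl), with the cameras as plain functions. Calls block until the motion is done:
- ctrl.move_ptp(position, orientation): joint-space move of the TCP to a pose.
- ctrl.servo_line(position, rotation=None, vel=0.15): straight line of the TCP; rotation=None keeps the orientation; vel is the mean speed in m/s.
- ctrl.goto_joints(angles): joint-space move.
- ctrl.move_gripper(opening, force=None): finger opening in m; force is the grip in N (None keeps the last); returns when the fingers have stopped.
- ctrl.pause(seconds).
- ctrl.ik(position, orientation): joint angles nearest the present ones, or None.
- ctrl.get_obs(): the state.
- read_camera(name): name is "scene" or "side" or "wrist"; returns a dict with "frame" (420x560x3 uint8, blue, green, red), "fx", "fy", "cx", "cy" (pixels), "rvec" (rotation vector, rad) and "tvec" (3), from world to camera coordinates, as OpenCV has them. Camera axes: x right, y down, z forward; pixel columns grow to the right and rows downward; lengths in m; the calibration is good to about 2 mm. The wrist camera is an equidistant fisheye: a pixel r from the principal point sees the ray r / f radians off the axis. A picture is of the moment at which its call begins. There is no depth.
A pose or a line that the arm cannot do raises ctrl.PlanningError and nothing moves.
- ctrl.finish_job(): hands the job in; it is judged then, once.
The state is a dict: "clock": time; "joints": joint angles; "dq": joint speeds; "joint_efforts": joint torques, N m; "tcp_pos": TCP position; "ee_rot": TCP orientation; "contact_force": force on the tool from outside, world axes, zero at the start; "wrist_torque": the same for the moment, N m; "finger_gap": finger opening in m; "grip_force": force on a finger pad.
Only numpy, scipy, OpenCV 4.12 (cv2) and the standard library are available. Lean on these libraries where they do the work, as an engineer would, in place of code of your own. Each camera call takes 0.05 s, during which the arm holds its last target. There are 200 camera calls.

### The job

The cover plate of the glue tray lies upside down, handle rod underneath, in front of the leaning board. Lever it up against the board until it stands leaning there past upright by itself, then lift it by its rod and lay it on the tray plain side down, shifting it until both holes drop over the studs and it lies flush. Let go of it, do not drop or throw it on the way, and leave the other things on the bench where they are.

Things in the scene. Friction and masses are not known exactly. Their poses are not given: they have to be found in the camera images.
- cover: Aluminium cover plate, 130 (x) by 150 (y) by 6 mm, 0.3 to 0.6 kg, cheeks and rod on one face. Origin: its centre, level with the cheeks' free ends; z points from cheeks to plate. Starts upside down (z up) on the cheeks, handle-side face 41 mm and plain face 47 mm above the bench, gap below its edges; x to the board within 0.15 rad. Finally z points down.
- rod (a point): Middle of the cover's round steel rod, 10 mm in diameter, where to grip it. The rod runs along the cover's y, its axis 34 mm from the plate's face, between two cheeks (70 mm long in x, 6 mm thick, 41 mm high, centred at y = -60 and +60 mm).
- plain_face (a point): Centre of the cover's plain face, 47 mm along the cover's z from its origin; this face finally lies on the tray. Two through holes, 14 mm in diameter, at the cover's x = -48 and +48 mm, y = 0. Fitted either way round, half a turn makes no difference.
- rest: Fixed plywood board, 220 mm wide (y), leaning 22 degrees back from vertical, away from the robot, 118 mm high; its face looks to -x. Origin: on the bench in front of it; x points level towards the board.
- slope_foot (a point): Middle of the line where the board's sloping face meets the bench, 100 mm along the rest's x from its origin. The cover's far edge starts 20 to 55 mm short of it and slides on the bench at 2 to 7 N. Raised past upright, the cover tips back on its far edge and stays leaning flat on the slope, rod towards the robot, its foot held by friction.
- tray: Fixed steel glue tray, 200 (x) by 190 (y) mm, rim 40 mm high, with an opening 70 by 130 mm for the cover to close. Two upright 10 mm studs with chamfered tips stand 14 mm above the rim at x = -48 and +48 mm, y = 0. Origin: centre of its underside; x points away from the robot. Behind it, x = 107 to 183 mm, a roller between two cheeks 100 mm high.
- tray_top (a point): Centre of the tray at the height of its rim, midway between the feet of the studs.
- tape_a: Roll of masking tape, lying flat, 94 mm across, 24 mm high, hole 76 mm; a bystander. Origin under its centre.
- tape_b: Second roll of masking tape, same size; a bystander.
- scraper: Flat scraper with yellow handle, lying; a bystander.
- brush: Brush with wooden handle, lying; a bystander.
- bottle: Green glass bottle, 60 mm across, 170 mm high; a bystander. Origin under its centre.
- tin: Small tin, 72 mm across, 75 mm high; a bystander. Origin under its centre.
- glue_cup: White cup, 70 mm across, 70 mm high; a bystander. Origin under its centre.

How it is judged:
On the way, in this order (a step that is already met when the one before it is completed fails the run):
1. the cover stands leaning against the sloping board, turned past upright (angle between cover's own z axis and vertical between 1.75 and 2.3 rad and contact force between cover and rest above 0.2 N and linear speed of cover below 0.1 m/s), for 0.2 s.
2. the cover is over the studs, plain side down, and flush on the tray (angle between cover's own z axis and vertical above 3.09 rad and horizontal distance between plain_face and tray_top below 0.005 m and distance between plain_face and tray_top below 0.006 m), for 0.2 s.
At the end, for the whole second after the job is handed in: The cover lies plain side down and level (within 3 degrees) on the tray, its centre within 5 mm of the tray's centre and its plain face within 3 mm of the rim, both holes over the studs, at rest and released (angle between cover's own z axis and vertical above 3.09 rad and horizontal distance between plain_face and tray_top below 0.005 m and z of plain_face in the frame of tray below 0.043 m and angle between the x axis of cover and the x axis of tray, either way round below 0.12 rad and linear speed of cover below 0.02 m/s); the robot touches nothing.
It fails at once if the cover is dropped or thrown: moving faster than 0.6 m/s while the fingers do not touch it (linear speed of cover above 0.6 m/s and contact force between cover and the fingers below 0.1 N).
It fails at once if a bystander is moved by more than 30 mm (distance of any of tape_a, tape_b, scraper, brush, bottle, tin, glue_cup from where it was at the start of the episode above 0.03 m).
It also fails if it takes over 72 s, if anything falls off the work surface, if the arm or the gripper's body presses on something with over 40 N, if the wrist force passes 120 N, or if a joint passes its speed limit or range.

## Working session

There is one attempt and no reset: what is moved stays moved. The work goes in short steps, each a Python script; the robot and the scene stay as the last script left them, time stands still between calls to the robot, and variables do not carry over. Pictures are saved under pics/ and viewed, at most 10 in all, crops included, and the job is handed in when it is done.

```bash
ls; mkdir -p pics
python3 - <<'E'
from station import ctrl, read_camera
import cv2,numpy as np,pickle
d={}
for n in ["scene","side","wrist"]:
    r=read_camera(n); d[n]=r; cv2.imwrite(f"pics/{n}0.png",r["frame"])
    R=cv2.Rodrigues(np.array(r["rvec"],float))[0]
    print(n,r["fx"],r["fy"],r["cx"],r["cy"],"campos",(-R.T@np.array(r["tvec"]).ravel()).round(3),"fwd",R[2].round(3))
pickle.dump(d,open("cams.pkl","wb"))
o=ctrl.get_obs();print(o["clock"],o["tcp_pos"],o["ee_rot"],ctrl.tip_extent)
E
```

```text
pics
station.py
scene 402.74253720693605 402.74253720693605 279.8446089788662 216.83425343252472 campos [ 0.9   -0.621  0.871] fwd [-0.317  0.59  -0.743]
side 408.25735403360005 408.25735403360005 277.9734298563128 211.9113046419205 campos [0.177 0.655 0.811] fwd [ 0.347 -0.601 -0.72 ]
wrist 325.19226210127806 325.19226210127806 282.93330428201307 203.81668687751923 campos [0.675 0.077 0.383] fwd [-0.   -0.28 -0.96]
0.15 [ 6.74519145e-01 -8.15674994e-06  1.98542035e-01] [-2.22078518e+00 -2.22083848e+00  1.63480040e-03] 0.008
```

View pics/scene0.png

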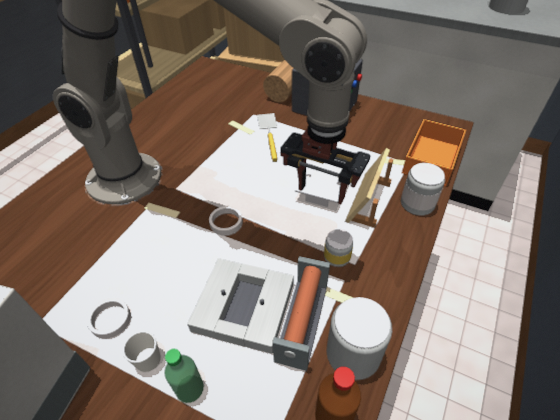

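View pics/side0.png

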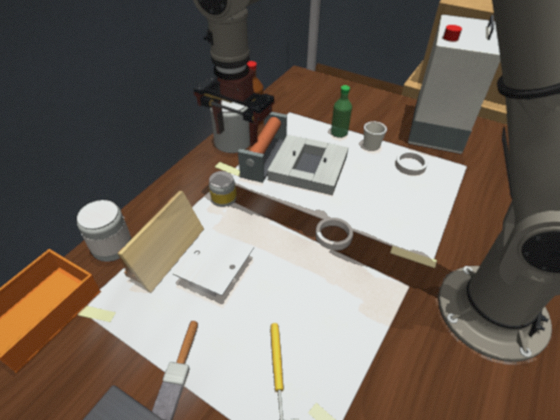

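The side view shows the cover near (215,262) with the board at (165,240). The tray is in the scene view near (243,302), and the tin stands between the two. I'll enlarge the cover and tray.

Run:
```python
import cv2
s=cv2.imread("pics/side0.png");c=cv2.imread("pics/scene0.png")
f=lambda i,x,y:cv2.resize(i[y:y+120,x:x+160],None,fx=5,fy=5,interpolation=cv2.INTER_CUBIC)
cv2.imwrite("pics/c1.png",f(s,115,190));cv2.imwrite("pics/c2.png",f(c,180,250))
```

```text
(no output)
```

View pics/c1.png

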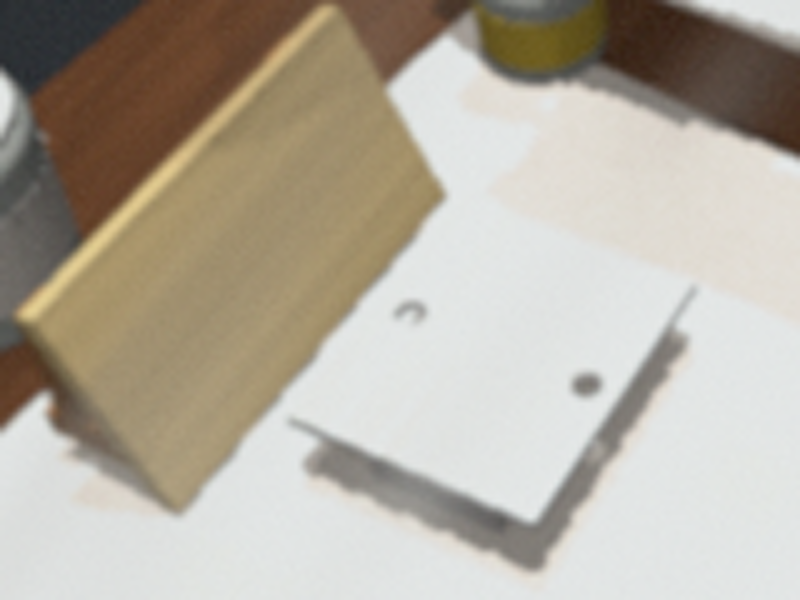

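View pics/c2.png

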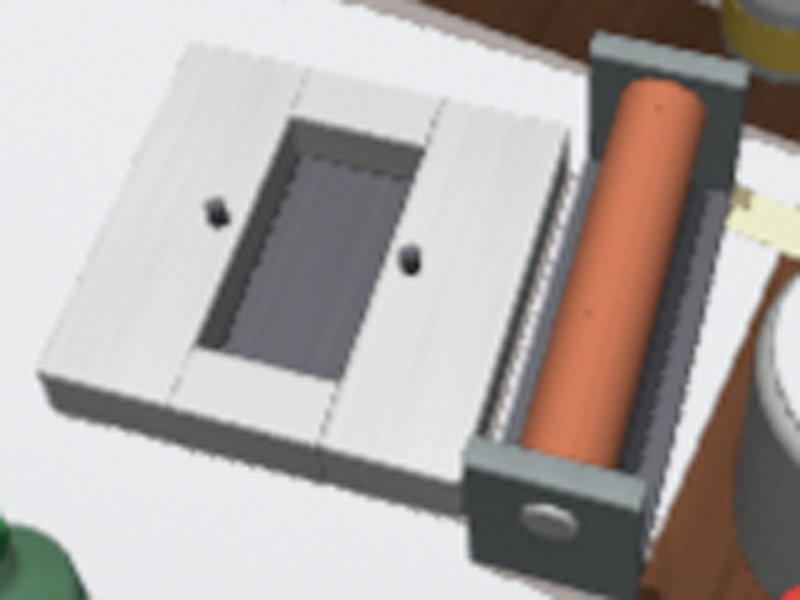

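The side crop shows the plate corners at (290,420), (535,520) and (695,288), and the holes at (410,313) and (587,384). The board foot runs from (180,513) to (443,195). In the scene crop, the rim corners are (190,42), (567,125), (40,375) and (470,478). The stud feet are near (220,226) and (411,271), and their tips near (212,203) and (408,248).

```bash
cat > h.py <<'E'
import cv2,numpy as np,pickle
def px(r,uv,z):
    "pixel -> world point at height z (pinhole)"
    R=cv2.Rodrigues(np.array(r["rvec"],float))[0];c=-R.T@np.array(r["tvec"],float).ravel()
    d=R.T@np.array([(uv[0]-r["cx"])/r["fx"],(uv[1]-r["cy"])/r["fy"],1]);return c+d*(z-c[2])/d[2]
def crop(uv,x0,y0,k=5): return ((uv[0]+.5)/k-.5+x0,(uv[1]+.5)/k-.5+y0)
E
python3 - <<'E'
from h import *
d=pickle.load(open("cams.pkl","rb"));s=d["side"];c=d["scene"]
for n,uv,z in [("cornL",(290,418),.047),("cornN",(535,519),.047),("cornR",(695,286),.047),("holeF",(410,313),.047),("holeN",(587,384),.047),("footL",(180,513),0),("footR",(443,195),0),("topL",(20,318),.118),("topR",(335,5),.118)]:
    print(n,px(s,crop(uv,115,190),z).round(4))
for n,uv,z in [("r1",(190,42),.04),("r2",(567,125),.04),("r3",(40,375),.04),("r4",(470,478),.04),("st1",(220,226),.04),("st2",(411,271),.04),("tip1",(212,203),.054),("tip2",(408,248),.054)]:
    print(n,px(c,crop(uv,180,250),z).round(4))
for n,uv,z,r in [("tin",(223,180),.075,s),("tinscene",(340,240),.075,c),("tapeA",(334,233),.024,s),("bottle",(345,92),.17,s),("scraperH",(277,355),.01,s),("brushend",(193,325),.01,s),("brushtip",(160,412),.01,s)]:
    print(n,px(r,uv,z).round(3))
E
```

```text
cornL [0.6526 0.3061 0.047 ]
cornN [0.5258 0.2929 0.047 ]
cornR [0.5364 0.1479 0.047 ]
holeF [0.6436 0.2306 0.047 ]
holeN [0.5478 0.2219 0.047 ]
footL [0.6903 0.3516 0.    ]
footR [0.7069 0.1328 0.    ]
topL [0.7418 0.3573 0.118 ]
topR [0.753  0.1358 0.118 ]
r1 [ 0.4669 -0.1565  0.04  ]
r2 [ 0.6612 -0.1161  0.04  ]
r3 [ 0.5078 -0.3423  0.04  ]
r4 [ 0.7031 -0.2983  0.04  ]
st1 [ 0.5389 -0.2409  0.04  ]
st2 [ 0.6316 -0.2214  0.04  ]
tip1 [ 0.5349 -0.2385  0.054 ]
tip2 [ 0.6291 -0.2183  0.054 ]
tin [0.72  0.014 0.075]
tinscene [0.732 0.009 0.075]
tapeA [ 0.395 -0.01   0.024]
bottle [ 0.567 -0.422  0.17 ]
scraperH [0.36  0.337 0.01 ]
brushend [0.549 0.371 0.01 ]
brushtip [0.49  0.541 0.01 ]
```

Sizes and heights agree: hole spacing is 96.2 mm and stud spacing about 95 mm. The cover is at (0.595, 0.2265) with yaw about 0.085, and the gap to the board is about 39 mm. The tray is at (0.584, -0.2285) with yaw 0.21.

Next I'll plan a fork-style lever under the near edge and check IK before moving.

```bash
cat >> h.py <<'E'
from scipy.spatial.transform import Rotation as Ro
C=np.array([.595,.2265]);yaw=.08
A=np.radians(30)
def forkrot(a=A,yaw=yaw):
    z=np.array([np.cos(a),0,-np.sin(a)]);x=np.array([np.sin(a),0,np.cos(a)])
    return (Ro.from_euler('z',yaw)*Ro.from_matrix(np.column_stack([x,np.cross(z,x),z]))).as_rotvec()
def tcp_from_uc(u,z,a=A):
    "TCP for upper fingertip corner at (u,z) in the cover's plane"
    ut=u-.010*np.sin(a)-.008*np.cos(a); zt=z-.010*np.cos(a)+.008*np.sin(a)
    return np.array([C[0]+ut*np.cos(yaw),C[1]+ut*np.sin(yaw),zt])
def loc(p,piv,pw,th):
    "local point p when pivot (local piv, world pw) and tilt th"
    d=np.subtract(p,piv);c,s=np.cos(th),np.sin(th)
    return np.array(pw)+[c*d[0]+s*d[1],-s*d[0]+c*d[1]]
def uc_path(deg,d=.015):
    th=np.radians(deg);lim=np.arctan2(41,30)
    f=(lambda p:loc(p,(.035,0),(.035,0),th)) if th<lim else (lambda p:loc(p,(.065,.041),(.0858,0),th))
    if th<A: return f((-.065,.041))+d*np.array([np.cos(A),-np.sin(A)])
    return f((-.065+d,.041))
E
python3 - <<'E'
from h import *
from station import ctrl, read_camera
rv=forkrot()
P=[(-.12,.15),(-.10,.026),(-.05,.026)]+[tuple(uc_path(t)) for t in range(0,116,10)]
for p in P:
    q=ctrl.ik(tcp_from_uc(*p),rv); print(np.round(p,3),tcp_from_uc(*p).round(3),None if q is None else np.round(q,2))
E
```

```text
[-0.12  0.15] [0.463 0.216 0.145] None
[-0.1    0.026] [0.483 0.218 0.021] None
[-0.05   0.026] [0.533 0.222 0.021] None
[-0.052  0.034] [0.531 0.221 0.029] None
[-0.043  0.05 ] [0.54  0.222 0.046] None
[-0.032  0.065] [0.551 0.223 0.061] None
[-0.018  0.078] [0.565 0.224 0.073] None
[-0.004  0.086] [0.579 0.225 0.081] None
[0.012 0.091] [0.595 0.226 0.087] None
[0.028 0.1  ] [0.611 0.228 0.095] [-0.08  0.71 -0.79  2.39  2.3   1.23  2.11]
[0.046 0.108] [0.629 0.229 0.103] [-0.06  0.69 -0.79  2.36  2.3   1.18  2.15]
[0.066 0.113] [0.649 0.231 0.109] [-0.04  0.69 -0.79  2.32  2.31  1.14  2.18]
[0.086 0.115] [0.669 0.232 0.11 ] [-0.01  0.7  -0.79  2.28  2.32  1.11  2.22]
[0.106 0.113] [0.689 0.234 0.109] [ 0.    0.72 -0.79  2.24  2.33  1.09  2.25]
[0.125 0.108] [0.708 0.236 0.103] [ 0.02  0.75 -0.79  2.2   2.35  1.07  2.27]
```

Run:
```python
from h import *
from station import ctrl, read_camera
def ok(p,rv): 
    try: return ctrl.ik(p,rv)
    except Exception: return None
for fl in (0,1):
  for adeg in (30,40,45,50,55,60,70):
    a=np.radians(adeg); rv=forkrot(a)
    if fl: rv=(Ro.from_rotvec(rv)*Ro.from_euler('z',np.pi)).as_rotvec()
    s=''
    for p in [(-.12,.1),(-.09,.026),(-.05,.026),(-.045,.05),(-.02,.075),(.012,.09),(.046,.108),(.086,.115),(.125,.108)]:
        s+='.' if ok(tcp_from_uc(*p,a),rv) is None else 'X'
    print('fork',fl,adeg,s)
R0=Ro.from_matrix(np.array([[0,1,0],[1,0,0],[0,0,-1.]]).T)
for fl in (0,1):
  for al in (0,30,45,50,60,70):
    for yw in(.07,):
      R=Ro.from_euler('z',yw)*Ro.from_euler('y',-np.radians(al))*R0
      if fl: R=R*Ro.from_euler('z',np.pi)
      s=''
      for g in [(.59,.23,.08),(.63,.235,.075),(.65,.235,.075),(.65,.235,.2),(.584,-.2285,.08),(.584,-.2285,.2)]:
        s+='.' if ok(np.array(g)+R.apply([0,0,.011]),R.as_rotvec()) is None else 'X'
      print('rod',fl,al,s)
```

```text
fork 0 30 ......XXX
fork 0 40 .....XXXX
fork 0 45 ....XXXXX
fork 0 50 ..XXXXXXX
fork 0 55 ..XXXXXXX
fork 0 60 XXXXXXXXX
fork 0 70 XXXXXXXXX
fork 1 30 ......XXX
fork 1 40 .....XXXX
fork 1 45 ....XXXXX
fork 1 50 ..XXXXXXX
fork 1 55 ..XXXXXXX
fork 1 60 XXXXXXXXX
fork 1 70 XXXXXXXXX
rod 0 0 XXXXXX
rod 0 30 XXXXXX
rod 0 45 XXXXXX
rod 0 50 XXXXXX
rod 0 60 XXXXXX
rod 0 70 .XXXXX
rod 1 0 XXXXXX
rod 1 30 XXXXXX
rod 1 45 XXXXXX
rod 1 50 XXXXXX
rod 1 60 XXXXXX
rod 1 70 .XXXXX
```

```bash
cat >> h.py <<'E'
def a_of(deg): return np.radians(np.interp(deg,[0,15,30,50,70,90],[60,56,50,45,40,40]))
def uc2(deg,d=.02):
    th=np.radians(deg);lim=np.arctan2(41,30);a=a_of(deg)
    f=(lambda p:loc(p,(.035,0),(.035,0),th)) if th<lim else (lambda p:loc(p,(.065,.041),(.0858,0),th))
    if th<a: return f((-.065,.041))+d*np.array([np.cos(a),-np.sin(a)])
    return f((-.065+d,.041))
def pose(deg): a=a_of(deg); return tcp_from_uc(*uc2(deg),a),forkrot(a)
E
python3 - <<'E'
from h import *
from station import ctrl, read_camera
a=a_of(0)
u0=uc2(0);pre=u0-[.006,0]
ok=all(ctrl.ik(*pose(t)) is not None for t in range(0,111,5))
print(ok,[ctrl.ik(tcp_from_uc(*p,a),forkrot(a)) is not None for p in [(-.10,.15),(-.095,pre[1]),pre]])
assert ok
ctrl.move_gripper(.06)
ctrl.move_ptp(tcp_from_uc(-.10,.15,a),forkrot(a))
ctrl.servo_line(tcp_from_uc(-.09,pre[1],a),vel=.12)
ctrl.servo_line(tcp_from_uc(*pre,a),vel=.06)
o=ctrl.get_obs();print(o["clock"],o["tcp_pos"],o["contact_force"])
r=read_camera("side");i=r["frame"][170:320,110:310]
cv2.imwrite("pics/s1.png",cv2.resize(i,None,fx=4,fy=4,interpolation=cv2.INTER_CUBIC))
E
```

```text
True [True, True, True]Traceback (most recent call last):
  File "<stdin>", line 10, in <module>
host.PlanningError: the arm cannot follow that straight line within its joint ranges
```

Run:
```python
from h import *
from station import ctrl, read_camera
a=a_of(0);u0=uc2(0);pre=u0-[.006,0]
o=ctrl.get_obs();print(o["clock"],np.round(o["joints"],2))
for p in [(-.1,.13),(-.1,.1),(-.1,.06),(-.09,.024),pre]:
    q=ctrl.ik(tcp_from_uc(*p,a),forkrot(a));print(p,None if q is None else np.round(q,2))
for t in range(0,111,10): print(t,np.round(ctrl.ik(*pose(t)),2))
```

```text
2.8 [-1.9   0.33  1.37  2.39 -0.28  0.23 -1.84]
(-0.1, 0.13) [-1.79  0.35  1.25  2.41 -0.34  0.17 -1.81]
(-0.1, 0.1) [ 0.27  0.46 -1.18  2.33  1.43  0.76  2.83]
(-0.1, 0.06) [-0.95  0.32  0.22  2.42  1.59  0.25  2.5 ]
(-0.09, 0.024) [-0.92  0.42  0.2   2.41  1.99  0.25  2.09]
[-0.061       0.02367949] [-0.87  0.44  0.2   2.36  1.95  0.23  2.17]
0 [-0.86  0.45  0.2   2.35  1.94  0.22  2.19]
10 [-0.87  0.43  0.21  2.35  1.98  0.26  2.15]
20 [-1.05  0.44  0.41  2.37  2.26  0.24  1.85]
30 [-1.23  0.5   0.64  2.39  2.67  0.26  1.4 ]
40 [-1.23  0.5   0.64  2.38  2.66  0.3   1.42]
50 [-1.22  0.52  0.64  2.37  2.68  0.35  1.39]
60 [-1.21  0.54  0.64  2.37  2.69  0.39  1.38]
70 [-1.19  0.56  0.64  2.35  2.7   0.44  1.37]
80 [-1.17  0.56  0.64  2.31  2.72  0.41  1.37]
90 [-1.14  0.57  0.64  2.27  2.75  0.38  1.35]
100 [-1.11  0.6   0.64  2.24  2.8   0.37  1.32]
110 [-1.09  0.63  0.64  2.2   2.86  0.35  1.27]
```

IK wanders because j6 sits near its limit. I'll identify the forward kinematics from IK samples (linear in the link offsets), then plan a smooth path on one branch.

```bash
cat > kin.py <<'E'
import numpy as np
from scipy.spatial.transform import Rotation as Ro
AX="zyzyzyz"
LO=np.array([-2.96,-.34,-1.41,.24,-1.37,.17,-2.96]);HI=np.array([2.96,2.1,1.46,2.44,4.51,1.92,2.96])
def rots(q):
    R=[Ro.identity()]
    for a,x in zip(AX,q): R.append(R[-1]*Ro.from_euler(a,x))
    return R
E
python3 - <<'E'
from kin import *
from station import ctrl, read_camera
rng=np.random.default_rng(0);Q=[];P=[];RV=[]
o=ctrl.get_obs();Q.append(o["joints"]);P.append(o["tcp_pos"]);RV.append(o["ee_rot"])
while len(Q)<60:
    p=rng.uniform([.45,-.35,.1],[.8,.35,.4]);R=Ro.from_euler('zyx',rng.uniform([-3,-.6,-.6],[3,.6,.6]))*Ro.from_euler('x',np.pi)
    q=ctrl.ik(p,R.as_rotvec())
    if q is not None: Q.append(q);P.append(p);RV.append(R.as_rotvec())
E7=[rots(q)[-1].inv()*Ro.from_rotvec(r) for q,r in zip(Q,RV)]
m=Ro.concatenate(E7).mean();print("tool",m.as_rotvec(),max((m.inv()*e).magnitude() for e in E7))
A=np.vstack([np.hstack([r.as_matrix() for r in rots(q)]) for q in Q]);b=np.concatenate(P)
t,*_=np.linalg.lstsq(A,b,rcond=1e-6);print(t.reshape(-1,3).round(4),abs(A@t-b).max())
np.savez("kin.npz",t=t,m=m.as_rotvec())
E
```

```text
tool [ 0.08337032 -0.08337032 -2.22324404] 3.1261869470790633
[[ 1.0906e+00  5.5500e-02  1.8090e-01]
 [-5.8100e-01 -1.3700e-02  1.8090e-01]
 [ 5.5810e-01 -1.3700e-02  1.3200e-01]
 [-4.8220e-01 -2.1100e-02  1.3200e-01]
 [ 4.6200e-01 -2.1100e-02  1.0450e-01]
 [-3.3970e-01 -2.0700e-02  1.0450e-01]
 [ 1.4920e-01 -2.0700e-02  2.5500e-02]
 [ 1.3600e-02  8.0000e-04  2.5500e-02]] 0.35711972828046745
```

```bash
cat > fit.py <<'E'
from kin import *
import itertools
from station import ctrl, read_camera
rng=np.random.default_rng(0);Q=[];P=[];RV=[]
o=ctrl.get_obs();Q.append(o["joints"]);P.append(o["tcp_pos"]);RV.append(o["ee_rot"])
while len(Q)<60:
    p=rng.uniform([.45,-.35,.1],[.8,.35,.4]);R=Ro.from_euler('zyx',rng.uniform([-3,-.6,-.6],[3,.6,.6]))*Ro.from_euler('x',np.pi)
    q=ctrl.ik(p,R.as_rotvec())
    if q is not None: Q.append(q);P.append(p);RV.append(R.as_rotvec())
Q=np.array(Q);RV=Ro.from_rotvec(RV);best=[]
for s in itertools.product([1,-1],repeat=7):
  R=Ro.identity(len(Q))
  for a,x in zip(AX,(Q*s).T): R=R*Ro.from_euler(a,x)
  # pre-rotation known identity; residual tool rotation spread
  E=R.inv()*RV;m=E.mean();best.append(((m.inv()*E).magnitude().mean(),s))
best.sort(key=lambda b:b[0]);print(best[:3])
s=np.array(best[0][1])
A=np.vstack([np.hstack([r.as_matrix() for r in rots(q*s)]) for q in Q]);b=np.concatenate(P)
t,*_=np.linalg.lstsq(A,b,rcond=1e-6);print(t.reshape(-1,3).round(4),abs(A@t-b).max())
E0=Ro.concatenate([rots(q*s)[-1].inv()*r for q,r in zip(Q,RV)]).mean()
print(E0.as_matrix().round(3));np.savez("kin.npz",t=t,m=E0.as_rotvec(),s=s)
E
python3 fit.py
```

```text
[(np.float64(5.6540104159357115e-12), (-1, 1, -1, 1, -1, 1, -1)), (np.float64(0.6822795178057046), (-1, 1, -1, -1, 1, 1, 1)), (np.float64(0.8380521484950608), (-1, 1, -1, -1, 1, -1, -1))]
[[ 0.000e+00  0.000e+00  1.435e-01]
 [ 0.000e+00 -1.530e-02  1.435e-01]
 [-0.000e+00 -1.530e-02  2.709e-01]
 [ 0.000e+00 -1.570e-02  2.709e-01]
 [ 0.000e+00 -1.570e-02  2.363e-01]
 [-0.000e+00 -2.000e-04  2.363e-01]
 [ 0.000e+00 -2.000e-04  1.795e-01]
 [ 0.000e+00 -0.000e+00  1.795e-01]] 3.193867392781158e-11
[[ 0. -1.  0.]
 [ 1.  0.  0.]
 [-0.  0.  1.]]
```

```bash
cat >> kin.py <<'E'
from scipy.optimize import least_squares
K=np.load("kin.npz");T=K["t"].reshape(-1,3);M=Ro.from_rotvec(K["m"]);S=K["s"]
def fk(q):
    R=rots(np.asarray(q)*S);return sum(r.apply(t) for r,t in zip(R,T)),R[-1]*M
def ik(p,rv,seed,w=1e-3,mar=.04):
    Rd=Ro.from_rotvec(rv);seed=np.clip(seed,LO+mar+.01,HI-mar-.01)
    def f(q):
        P,R=fk(q);return np.concatenate([(P-p)*10,(Rd.inv()*R).as_rotvec()*3,w*(q-seed)])
    r=least_squares(f,seed,bounds=(LO+mar,HI-mar));return r.x,np.abs(r.fun[:6]).max()
E
python3 - <<'E'
from h import *
from kin import *
rng=np.random.default_rng(1)
for fl in (0,1):
 for ad in (25,35,45,55,60):
  a=np.radians(ad);R=Ro.from_rotvec(forkrot(a))*Ro.from_euler('z',np.pi*fl)
  uc=np.array([-.065,.041])+.02*np.array([np.cos(a),-np.sin(a)])
  p=tcp_from_uc(*uc,a);best=None
  for k in range(25):
    q,e=ik(p,R.as_rotvec(),rng.uniform(LO,HI))
    if e<2e-3:
        m=min((q-LO).min(),(HI-q).min())
        if best is None or m>best[0]: best=(m,q)
  print(fl,ad,None if best is None else (round(best[0],2),best[1].round(2)))
E
```

```text
0 25 None
0 35 None
0 45 None
0 55 (np.float64(0.09), array([-0.21,  0.53, -0.6 ,  2.35,  1.9 ,  0.65,  2.33]))
0 60 (np.float64(0.14), array([ 0.32,  0.87, -1.27,  2.28,  1.73,  1.06,  2.75]))
1 25 None
1 35 None
1 45 None
1 55 (np.float64(0.11), array([ 0.29,  0.89, -1.26,  2.33,  1.87,  1.13, -0.52]))
1 60 (np.float64(0.16), array([ 0.26,  0.78, -1.17,  2.28,  1.72,  0.95, -0.42]))
```

```bash
cat > plan.py <<'E'
from h import *
from kin import *
rng=np.random.default_rng(3);a=a_of(0);u0=uc2(0)
mg=lambda q:min((q-LO).min(),(HI-q).min())
cur=np.array([-1.9,.33,1.37,2.39,-.28,.23,-1.84]);best=None
pre=[(tcp_from_uc(*p,a),forkrot(a)) for p in [u0-[.006,0],u0-[.03,0],u0-[.045,-.04],u0-[.05,-.12]]]
lev=[pose(t) for t in range(0,111,5)]
def chain(poses,q):
    out=[]
    for p in poses:
        n,e=ik(*p,q)
        if e>2e-3 or abs(n-q).max()>.35: return None
        out.append(n);q=n
    return out
for k in range(120):
    q,e=ik(*lev[0],rng.uniform([-1.5,.2,-1.4,2,0,.2,-2.9],[1,1.3,1.4,2.4,4,1.5,2.9]))
    if e>2e-3: continue
    L=chain(lev,q);P=chain(pre,q)
    if L is None or P is None: continue
    m=min(map(mg,L+P));c=m-.02*abs(P[-1]-cur).max()-.05*abs(q[2])
    if best is None or c>best[0]: best=(c,m,P[::-1],L)
print(best and (best[1],np.round(best[2][0],2),np.round(best[3][0],2),np.round(best[3][12],2),np.round(best[3][-1],2)))
if best:
    pickle.dump(best[2:],open("plan.pkl","wb"))
    q=best[2][0];R=rots(q*S);c=np.cumsum([r.apply(t) for r,t in zip(R,T)],axis=0);print(c[[2,4,6,7]].round(2))
E
python3 plan.py
```

```text
None
```

```bash
sed -i 's/\[0,15,30,50,70,90\],\[60,56,50,45,40,40\]/[0,20,40,60,90,110],[62,60,56,52,48,48]/' h.py
sed -i 's/if e>2e-3 or abs(n-q).max()>.35: return None/if e>2e-3 or abs(n-q).max()>.5: best_len.append((len(out),len(poses),round(float(e),4),round(float(abs(n-q).max()),2))); return None/; s/^def chain/best_len=[]\ndef chain/' plan.py
echo 'print(sorted(best_len)[-4:],[b for b in sorted(best_len) if b[1]==4][-4:])'>>plan.py; python3 plan.py
```

```text
None
[(3, 23, 0.0058, 0.08), (3, 23, 0.0127, 0.01), (3, 23, 0.0127, 0.02), (3, 23, 0.0127, 0.02)] [(3, 4, 0.1074, 1.41), (3, 4, 0.1074, 1.41), (3, 4, 0.1074, 1.41), (3, 4, 0.1074, 1.41)]
```

Run:
```python
import h
from h import *
from kin import *
rng=np.random.default_rng(1)
for dg in (0,10,20,35,50,70,90,110):
 row=[]
 for ad in (40,48,55,62,70):
  a=np.radians(ad);h.a_of=lambda d:a
  p,rv=h.pose(dg);b=(-1,None)
  for k in range(12):
    q,e=ik(p,rv,rng.uniform([-1.5,.2,-1.4,2,-1,.2,-2.9],[1.5,1.3,1.4,2.4,4,1.5,2.9]))
    if e<2e-3: b=max(b,(min((q-LO).min(),(HI-q).min()),tuple(q.round(1))))
  row.append((ad,round(b[0],2))+((b[1],) if ad in(55,70) else ()))
 print(dg,row)
```

```text
0 [(40, -1), (48, np.float64(0.04)), (55, np.float64(0.09), (np.float64(-0.2), np.float64(0.5), np.float64(-0.7), np.float64(2.4), np.float64(1.9), np.float64(0.7), np.float64(2.4))), (62, np.float64(0.15)), (70, np.float64(0.16), (np.float64(-1.3), np.float64(0.6), np.float64(0.9), np.float64(2.3), np.float64(-1.2), np.float64(0.3), np.float64(-1.0)))]
10 [(40, -1), (48, np.float64(0.04)), (55, np.float64(0.13), (np.float64(0.3), np.float64(0.9), np.float64(-1.3), np.float64(2.3), np.float64(1.8), np.float64(1.1), np.float64(2.7))), (62, np.float64(0.13)), (70, np.float64(0.16), (np.float64(-1.4), np.float64(0.7), np.float64(1.0), np.float64(2.2), np.float64(-1.2), np.float64(0.4), np.float64(-1.0)))]
20 [(40, -1), (48, np.float64(0.06)), (55, np.float64(0.12), (np.float64(-0.4), np.float64(0.4), np.float64(-0.3), np.float64(2.3), np.float64(1.8), np.float64(0.5), np.float64(2.4))), (62, np.float64(0.08)), (70, np.float64(0.17), (np.float64(-1.4), np.float64(0.7), np.float64(1.1), np.float64(2.2), np.float64(-1.2), np.float64(0.5), np.float64(-1.0)))]
35 [(40, np.float64(0.05)), (48
[... 978 characters left out ...]
p.float64(-0.5), np.float64(1.9), np.float64(0.7), np.float64(0.6), np.float64(-2.6)))]
90 [(40, np.float64(0.22)), (48, np.float64(0.17)), (55, -1, None), (62, np.float64(0.22)), (70, np.float64(0.44), (np.float64(-0.2), np.float64(0.5), np.float64(-0.4), np.float64(1.8), np.float64(0.6), np.float64(0.6), np.float64(-2.5)))]
110 [(40, np.float64(0.31)), (48, np.float64(0.32)), (55, np.float64(0.04), (np.float64(-1.2), np.float64(0.6), np.float64(0.8), np.float64(2.0), np.float64(-1.3), np.float64(0.2), np.float64(-0.8))), (62, np.float64(0.22)), (70, np.float64(0.43), (np.float64(-1.1), np.float64(0.7), np.float64(0.9), np.float64(1.8), np.float64(-0.7), np.float64(0.6), np.float64(-1.3)))]
```

```bash
sed -i 's/\[0,20,40,60,90,110\],\[62,60,56,52,48,48\]/[0,20,40,60,90,110],[58,56,54,50,47,47]/' h.py
sed -i "s/np.cross(z,x),z\])))/np.cross(z,x),z]))*Ro.from_euler('z',np.pi))/" h.py
sed -i 's/,2,0,.2,-2.9\]/,2,0,.2,-1.5]/;s/,2.4,4,1.5,2.9\]/,2.4,4,1.5,1]/' plan.py; python3 plan.py
```

```text
(np.float64(0.04128314240927633), array([-0.23,  0.15, -0.58,  2.35,  1.14,  0.49, -0.14]), array([-0.3 ,  0.48, -0.47,  2.33,  1.81,  0.53, -0.73]), array([-0.28,  0.43, -0.43,  2.23,  1.82,  0.52, -0.64]), array([-0.25,  0.52, -0.38,  2.07,  1.86,  0.5 , -0.58]))
[[ 0.05 -0.02  0.55]
 [ 0.2   0.08  0.63]
 [ 0.38  0.21  0.3 ]
 [ 0.48  0.22  0.15]]
[(3, 4, 0.0, 0.5), (3, 4, 0.0, 0.5), (3, 4, 0.0, 0.5), (3, 4, 0.0, 0.5)] [(3, 4, 0.0, 0.5), (3, 4, 0.0, 0.5), (3, 4, 0.0, 0.5), (3, 4, 0.0, 0.5)]
```

Run:
```python
from h import *
from kin import *
from station import ctrl, read_camera
P,L=pickle.load(open("plan.pkl","rb"))
q0=np.array(ctrl.get_obs()["joints"]);st=np.array([-.2,.2,.02,1.6,.3,1.1,-.1])
def chk(a,b):
    out=[]
    for s in np.linspace(0,1,11):
        p,R=fk(a+s*(b-a));out.append((p+R.apply([0,0,.008])).round(2).tolist())
    return out
for a,b in ((q0,st),(st,P[0])):
    c=chk(a,b);print(c)
zmin=min(x[2] for a,b in ((q0,st),(st,P[0])) for x in chk(a,b));print(zmin)
if zmin>.125:
    ctrl.goto_joints(st);ctrl.goto_joints(P[0]);print(ctrl.get_obs()["clock"])
    for q in P[1:]: ctrl.goto_joints(q)
    o=ctrl.get_obs();print(o["clock"],o["tcp_pos"],o["contact_force"])
    r=read_camera("side");i=r["frame"][170:320,110:310]
    cv2.imwrite("pics/s1.png",cv2.resize(i,None,fx=4,fy=4,interpolation=cv2.INTER_CUBIC))
```

```text
[[0.49, 0.22, 0.15], [0.51, 0.21, 0.15], [0.53, 0.21, 0.15], [0.55, 0.19, 0.16], [0.57, 0.18, 0.17], [0.6, 0.15, 0.19], [0.62, 0.13, 0.22], [0.64, 0.09, 0.25], [0.66, 0.05, 0.28], [0.67, 0.01, 0.32], [0.68, -0.04, 0.37]]
[[0.68, -0.04, 0.37], [0.67, -0.02, 0.34], [0.66, 0.0, 0.32], [0.66, 0.02, 0.3], [0.64, 0.05, 0.27], [0.63, 0.08, 0.25], [0.61, 0.11, 0.23], [0.59, 0.14, 0.21], [0.56, 0.17, 0.18], [0.52, 0.19, 0.16], [0.48, 0.22, 0.14]]
0.14
6.1917
7.2917 [0.52367372 0.22102432 0.0278954 ] [-0.93495428 -0.70665396 -0.01955357]
```

View pics/s1.png

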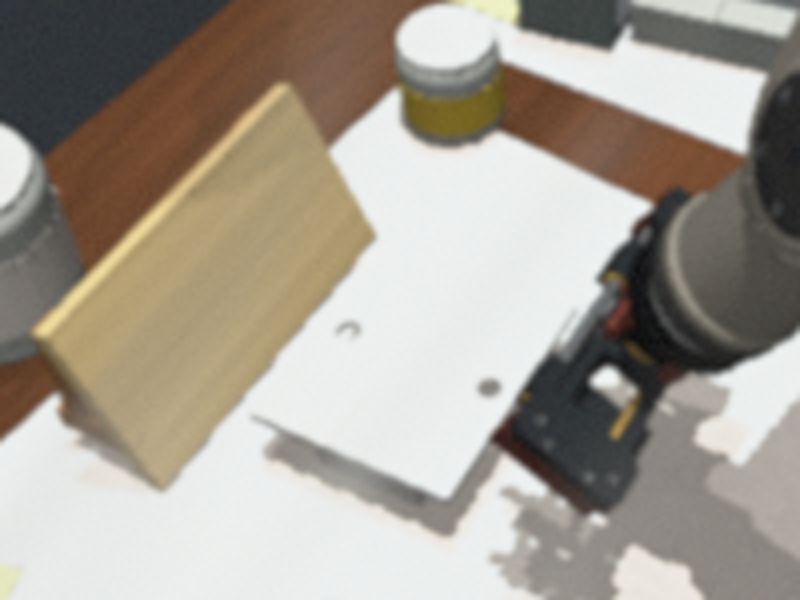

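The cover hasn't moved (hole at crop (348,330) equals the earlier reading), and the fingers are at its near edge. Next I'll lever it up while watching the forces.

Run:
```python
from h import *
from kin import *
from station import ctrl, read_camera
P,L=pickle.load(open("plan.pkl","rb"))
for k,q in enumerate(L[:15]):
    ctrl.goto_joints(q);o=ctrl.get_obs();f=np.array(o["contact_force"])
    print(k*5,round(o["clock"],2),f.round(1))
    if np.linalg.norm(f)>35: break
r=read_camera("side");a=r["frame"][170:320,110:310];r2=read_camera("scene");b=r2["frame"][110:260,270:470]
cv2.imwrite("pics/s2.png",np.vstack([cv2.resize(i,(400,300),interpolation=cv2.INTER_CUBIC) for i in (a,b)]))
```

```text
0 7.59 [0.8 0.4 0.9]
5 7.84 [-0.5  0.  -0.2]
10 8.09 [0.6 0.  0.3]
15 8.34 [ 0.1 -0.1  0.2]
20 8.59 [-1.2 -1.3 -0.5]
25 8.84 [ 0.7  0.7 -0.9]
30 9.09 [0.6 0.5 0.8]
35 9.34 [ 0.5 -0.2  0.1]
40 9.59 [-0.5 -0.1  0.1]
45 9.84 [-0.8  0.8 -0.5]
50 10.09 [0.  0.4 0.5]
55 10.34 [0.2 0.1 0.5]
60 10.59 [0.7 0.1 0.3]
65 10.84 [ 0.  -0.6  0.3]
70 11.09 [-0.5  0.4  0.2]
```

View pics/s2.png

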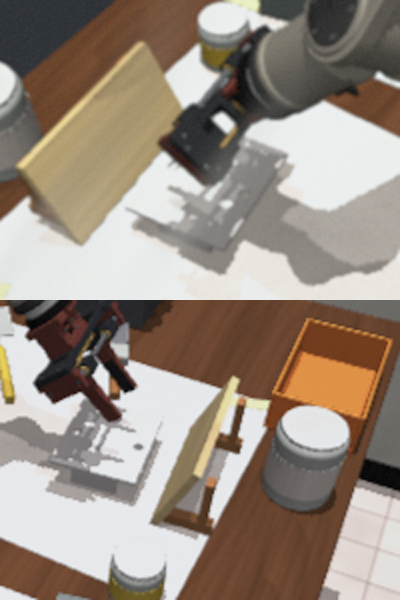

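The fingers now stand above the plate, tips near (115,420) and (130,385), and the cover still lies flat. So the edge slipped off. I'll check the geometry from the scene camera numbers.

Run:
```python
from h import *
from station import ctrl, read_camera
d=pickle.load(open("cams.pkl","rb"));c=d["scene"];s=d["side"]
o=ctrl.get_obs();p=np.array(o["tcp_pos"]);R=Ro.from_rotvec(o["ee_rot"])
for y in (-.037,.037):
    for x in (-.01,.01):
        w=p+R.apply([x,y,.008]);uv=cv2.projectPoints(w,np.array(c["rvec"],float),np.array(c["tvec"],float),np.array([[c["fx"],0,c["cx"]],[0,c["fy"],c["cy"]],[0,0,1.]]),None)[0].ravel();print(w.round(3),((uv-[270,110])*2+[0,300]).round(0))
print("hole",px(c,(339,183.5),.047))
r=read_camera("scene");f=r["frame"][130:230,290:400]
cv2.imwrite("pics/s3.png",cv2.resize(f,None,fx=5.4,fy=5.4,interpolation=cv2.INTER_CUBIC))
print(o["finger_gap"])
```

```text
[0.646 0.193 0.103] [133. 434.]
[0.631 0.192 0.09 ] [122. 438.]
[0.64  0.267 0.103] [148. 402.]
[0.625 0.266 0.09 ] [137. 407.]
hole [0.6445012  0.23027746 0.047     ]
0.060026530872117574
```

View pics/s3.png

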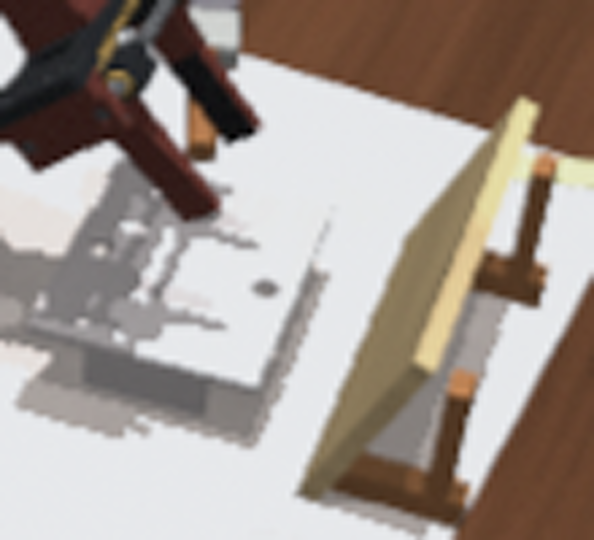

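Run:
```python
from h import *
from station import ctrl, read_camera
d=pickle.load(open("cams.pkl","rb"))
for n in ("scene","side"):
    c=d[n]
    for y in (-.051,.051):
      for zz in (.008,-.02,-.07):
        w=np.array([.6745+y,0,.1985-zz]);print(n,zz,w.round(3),cv2.projectPoints(w,np.array(c["rvec"],float),np.array(c["tvec"],float),np.array([[c["fx"],0,c["cx"]],[0,c["fy"],c["cy"]],[0,0,1.]]),None)[0].ravel().round(0))
a=d["scene"]["frame"][125:215,265:385];b=d["side"]["frame"][70:160,185:305]
cv2.imwrite("pics/s4.png",np.vstack([cv2.resize(i,None,fx=3.3,fy=3.3,interpolation=cv2.INTER_CUBIC) for i in(a,b)]))
print(ctrl.get_obs()["tcp_pos"],ctrl.tip_extent)
```

```text
scene 0.008 [0.624 0.    0.19 ] [301. 196.]
scene -0.02 [0.624 0.    0.218] [301. 188.]
scene -0.07 [0.624 0.    0.268] [301. 172.]
scene 0.008 [0.726 0.    0.19 ] [341. 210.]
scene -0.02 [0.726 0.    0.218] [342. 202.]
scene -0.07 [0.726 0.    0.268] [344. 186.]
side 0.008 [0.624 0.    0.19 ] [254. 155.]
side -0.02 [0.624 0.    0.218] [254. 145.]
side -0.07 [0.624 0.    0.268] [253. 128.]
side 0.008 [0.726 0.    0.19 ] [220. 142.]
side -0.02 [0.726 0.    0.218] [219. 133.]
side -0.07 [0.726 0.    0.268] [217. 115.]
[0.63011777 0.22929075 0.10270845] 0.008
```

View pics/s4.png

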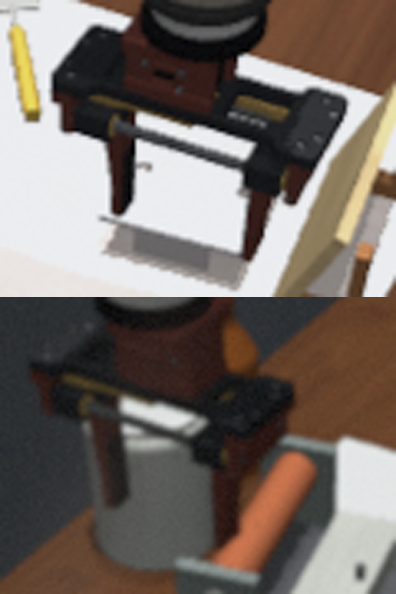

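In the start picture the fingertips appear at (301,189) and (341,203). The calibration predicts rows 196 and 210 for tips 8 mm ahead of the TCP. The tilted pose shows the same offset along the finger, so the real tips sit about 25 mm further back than stated. That explains why they passed over the edge. I'll replan with tip offset -17 mm.

```bash
sed -i 's/ut=u-.010\*np.sin(a)-.008\*np.cos(a); zt=z-.010\*np.cos(a)+.008\*np.sin(a)/ut=u-.010*np.sin(a)-TIP*np.cos(a); zt=z-.010*np.cos(a)+TIP*np.sin(a)/; s/^A=np.radians(30)/A=np.radians(30);TIP=-.017/' h.py; grep -c TIP h.py
cat >> plan.py <<'E'
if best:
    from station import ctrl, read_camera
    q0=np.array(ctrl.get_obs()["joints"]);print(q0.round(2))
    for s in np.linspace(0,1,6):
        p,R=fk(q0+s*(best[2][0]-q0));print((p+R.apply([0,0,TIP])).round(3))
E
time python3 plan.py
```

```text
2
(np.float64(0.05142249658929243), array([-0.32,  0.21, -0.48,  2.35,  1.26,  0.46, -0.24]), array([-0.36,  0.53, -0.38,  2.31,  1.91,  0.51, -0.82]), array([-0.34,  0.47, -0.33,  2.21,  1.9 ,  0.5 , -0.72]), array([-0.32,  0.55, -0.28,  2.05,  1.92,  0.46, -0.65]))
[[ 0.06 -0.01  0.55]
 [ 0.22  0.09  0.62]
 [ 0.4   0.21  0.28]
 [ 0.49  0.22  0.12]]
[(3, 4, 0.0, 0.57), (3, 4, 0.0, 0.57), (3, 4, 0.0, 0.57), (8, 23, 0.0059, 0.01)] [(3, 4, 0.0, 0.57), (3, 4, 0.0, 0.57), (3, 4, 0.0, 0.57), (3, 4, 0.0, 0.57)]
[-0.27  0.43 -0.42  2.2   1.82  0.52 -0.63]
[0.619 0.228 0.116]
[0.592 0.226 0.122]
[0.565 0.223 0.127]
[0.538 0.221 0.131]
[0.51  0.219 0.135]
[0.482 0.217 0.139]
real	2m2.582s
user	2m2.198s
sys	0m0.111s
```

```bash
cat >> h.py <<'E'
def force(ctrl,n=8):
    F=[]
    for _ in range(n): F.append(ctrl.get_obs()["contact_force"]);ctrl.pause(.02)
    return np.mean(F,0)
E
python3 - <<'E'
from h import *
from station import ctrl, read_camera
P,L=pickle.load(open("plan.pkl","rb"))
for q in P: ctrl.goto_joints(q)
f0=force(ctrl,12);print("pre",ctrl.get_obs()["clock"],f0.round(2))
for k,q in enumerate(L[:15]):
    ctrl.goto_joints(q);f=force(ctrl)-f0
    print(k*5,round(ctrl.get_obs()["clock"],2),f.round(2))
    if np.linalg.norm(f)>30: break
a=read_camera("side")["frame"][170:320,110:310];b=read_camera("scene")["frame"][110:260,270:470]
cv2.imwrite("pics/s5.png",np.hstack([cv2.resize(i,(400,300),interpolation=cv2.INTER_CUBIC) for i in (a,b)]))
E
```

```text
pre 13.1333 [ 0.17 -0.08 -0.25]
0 13.52 [-0.26 -0.03  0.17]
5 13.9 [-1.43 -0.37 -0.86]
10 14.28 [-1.46  0.15 -0.61]
15 14.67 [-0.98  0.24 -1.06]
20 15.05 [-0.93 -0.04 -0.57]
25 15.43 [-0.77  0.25 -0.58]
30 15.82 [-0.48  0.2  -0.31]
35 16.2 [-0.75 -0.05  0.13]
40 16.58 [-0.21  0.05 -0.02]
45 16.97 [0.06 0.49 0.16]
50 17.35 [-0.2   0.12  0.13]
55 17.73 [-0.95  0.39 -1.53]
60 18.12 [-1.61 -0.02 -0.58]
65 18.5 [-1.77  0.15  0.22]
70 18.88 [-1.66 -0.13  0.5 ]
```

The force trace matches the model: it drops to zero near 45° as the centre of mass crosses the cheeks, then loads again on the far edge. I'll carry on past upright.

Run:
```python
from h import *
from station import ctrl, read_camera
P,L=pickle.load(open("plan.pkl","rb"))
for k,q in enumerate(L[15:],15):
    ctrl.goto_joints(q);f=force(ctrl,6)
    print(k*5,round(ctrl.get_obs()["clock"],2),f.round(2))
ctrl.pause(.4)
o=ctrl.get_obs();R=Ro.from_rotvec(o["ee_rot"])
ctrl.servo_line(np.array(o["tcp_pos"])-R.apply([0,0,.12])+[0,0,.02],vel=.1)
print(ctrl.get_obs()["clock"])
a=read_camera("side");b=read_camera("scene");pickle.dump((a,b),open("lean.pkl","wb"))
cv2.imwrite("pics/s6.png",np.hstack([cv2.resize(i,(400,600),interpolation=cv2.INTER_CUBIC) for i in (a["frame"][170:320,110:210],b["frame"][110:260,320:420])]))
```

```text
75 19.33 [-1.21 -0.31  0.54]
80 19.68 [-1.2  -0.34  0.41]
85 20.03 [-0.64 -0.18  0.67]
90 20.38 [ 0.02 -0.2  -0.12]
95 20.73 [-0.2  -0.03  0.1 ]
100 21.08 [-0.09 -0.12  0.11]
105 21.43 [ 0.03  0.08 -0.2 ]
110 21.78 [ 0.06  0.5  -0.07]
23.6833
```

View pics/s6.png

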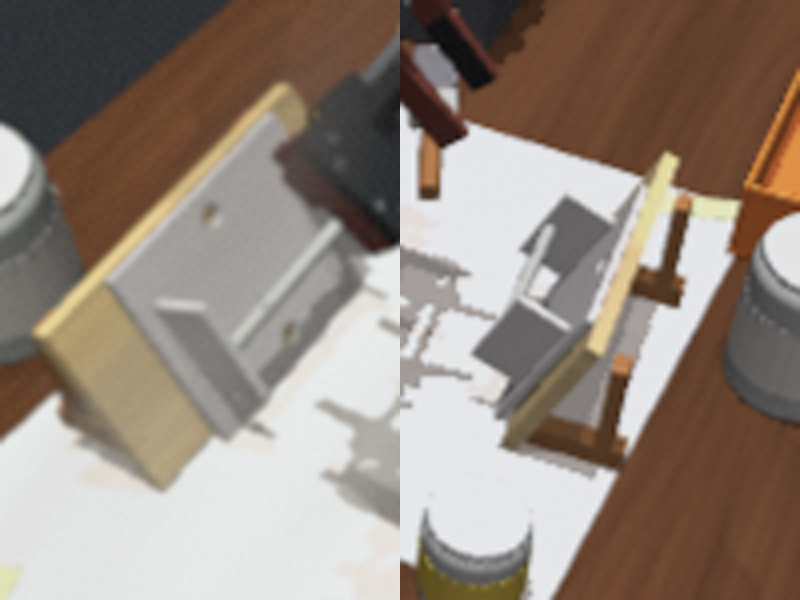

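The cover leans on the board with its rod towards the robot. In the side half, the rod's left end is at (237,342), its right end near (340,225), the foot corner at (225,437), and the holes at (211,215) and (290,332). In the scene half, the rod's ends are at (548,232) and (517,305).

Run:
```python
from h import *
a,b=pickle.load(open("lean.pkl","rb"))
def ray(r,uv):
    R=cv2.Rodrigues(np.array(r["rvec"],float))[0];c=-R.T@np.array(r["tvec"],float).ravel()
    d=R.T@np.array([(uv[0]-r["cx"])/r["fx"],(uv[1]-r["cy"])/r["fy"],1]);return c,d/np.linalg.norm(d)
def tri(u,v):
    c1,d1=ray(a,u);c2,d2=ray(b,v);s=np.linalg.lstsq(np.column_stack([d1,-d2]),c2-c1,rcond=None)[0]
    p,q=c1+s[0]*d1,c2+s[1]*d2;return ((p+q)/2).round(4),np.linalg.norm(p-q).round(4)
A_=lambda u,v:crop((u,v),110,170,4);B_=lambda u,v:crop((u-400,v),320,110,4)
print("rodL",tri(A_(237,342),B_(548,232)),"rodR",tri(A_(340,225),B_(517,305)))
print("foot",px(a,A_(225,437),0).round(4))
for z in (.03,.08,.1):print(z,"holes",px(a,A_(211,215),z).round(3),px(a,A_(290,332),z).round(3))
# model: foot gap g -> lean and rod in board frame (board yaw .07, foot line through F)
F=np.array([.6986,.2422]);n=np.array([np.cos(.07),np.sin(.07)]);t=np.array([-n[1],n[0]])
f=px(a,A_(225,437),0)[:2]-F;print("foot corner along n,t:",f@n,f@t)
for g in (0,.005,.01,.018,.025):
    ph=np.radians(22)+np.arcsin(g*np.cos(np.radians(22))/.13)
    # plain face lower corner at -g; rod: up the plate 65mm, 40mm out
    r=-g+.065*np.sin(ph)-.040*np.cos(ph);z=.065*np.cos(ph)+.040*np.sin(ph)
    print(g,np.degrees(ph).round(1),"rod n,z",round(r,4),round(z,4))
for p in ("rodL","rodR"):
    q=tri(A_(237,342),B_(548,232))[0] if p=="rodL" else tri(A_(340,225),B_(517,305))[0];print(p,(q[:2]-F)@n,(q[:2]-F)@t,q[2])
```

```text
rodL (array([0.6747, 0.2859, 0.0767]), np.float64(0.0015)) rodR (array([0.6804, 0.1917, 0.0836]), np.float64(0.0103))
foot [0.6848 0.3054 0.    ]
0.03 holes [0.789 0.191 0.03 ] [0.683 0.24  0.03 ]
0.08 holes [0.75  0.221 0.08 ] [0.651 0.267 0.08 ]
0.1 holes [0.734 0.233 0.1  ] [0.638 0.277 0.1  ]
foot corner along n,t: -0.00937819560299781 0.06397847361422208
0 22.0 rod n,z -0.0127 0.0753
0.005 24.0 rod n,z -0.015 0.0757
0.01 26.1 rod n,z -0.0173 0.076
0.018 29.4 rod n,z -0.021 0.0763
0.025 32.3 rod n,z -0.0241 0.0763
rodL -0.020784966477403233 0.04526461276243534 0.0767
rodR -0.021687541995155084 -0.049103365691247514 0.0836
```

Rod end and foot measurements agree to a few millimetres. The rod middle is at about (0.680, 0.229, 0.0765), with the plate leaning about 26°. Now I'll plan grasp, lift and carry on one joint branch.

```bash
cat > plan2.py <<'E'
from h import *
from kin import *
from station import ctrl, read_camera
GR=-.036
R0=Ro.from_matrix(np.array([[0,1,0],[1,0,0],[0,0,-1.]]).T)
def gp(g,al,yw,fl=0,back=0):
    R=Ro.from_euler('z',yw)*Ro.from_euler('y',-np.radians(al))*R0*Ro.from_euler('z',np.pi*fl)
    return np.array(g)-R.apply([0,0,GR+back]),R.as_rotvec()
rod=np.array([.680,.229,.0765]);tr=np.array([.584,-.2285])
if __name__=="__main__":
    q0=np.array(ctrl.get_obs()["joints"]);rng=np.random.default_rng(5);best=None
    for fl in (0,1):
        ps=[gp(rod,60,.075,fl,.05),gp(rod,60,.075,fl,.11),]
        W=[gp(rod,60,.075,fl),gp(rod+[-.005,0,.06],60,.075,fl),gp(rod+[-.03,0,.15],60,.075,fl),gp([.63,.18,.25],50,.09,fl),gp([.61,.12,.26],40,.11,fl),gp([.60,.05,.26],28,.13,fl),gp([.59,-.03,.26],18,.15,fl),gp([.587,-.12,.25],8,.18,fl),gp([.584,-.2,.24],0,.21,fl),gp([*tr,.2],0,.21,fl),gp([*tr,.11],0,.21,fl),gp([*tr,.075],0,.21,fl)]
        for k in range(14):
            def ch(P,q):
                o=[]
                for p in P:
                    n,e=ik(*p,q)
                    if e>2e-3 or abs(n-q).max()>.9: return None
                    o.append(n);q=n
                return o
            q,e=ik(*W[0],rng.uniform([-1.2,.2,-.8,1.2,-.5,.2,-2],[.6,1.3,.8,2.4,3.8,1.6,2]))
            if e>2e-3: continue
            A1=ch(ps,q);B1=ch(W,q)
            if A1 is None or B1 is None: continue
            m=min(min((x-LO).min(),(HI-x).min()) for x in A1+B1);c=m-.03*abs(A1[-1]-q0).max()
            if best is None or c>best[0]: best=(c,m,fl,A1[::-1],B1)
    if best:
        print(best[1:3],q0.round(2),*[x.round(2) for x in best[3]+best[4]],sep="\n")
        pickle.dump(best[2:],open("plan2.pkl","wb"))
        for s in np.linspace(0,1,6):
            p,R=fk(q0+s*(best[3][0]-q0));print((p+R.apply([0,0,-.017])).round(3),R.as_matrix()[:,2].round(2))
E
time python3 plan2.py
```

```text
(np.float64(0.055348059394610516), 0)
[-0.39  0.27 -0.27  2.16  1.49  0.43 -0.3 ]
[-0.08  0.65 -0.78  2.38  2.27  1.17 -2.59]
[-0.06  0.74 -0.73  2.28  2.37  1.14 -2.56]
[-0.05  0.82 -0.68  2.19  2.43  1.11 -2.53]
[-0.03  0.68 -0.72  2.21  2.32  1.02 -2.48]
[-0.    0.45 -0.77  2.23  2.13  0.87 -2.37]
[ 0.1   0.27 -0.72  2.21  1.82  0.52 -2.05]
[ 0.44  0.21 -0.9   2.15  1.15  0.38 -1.28]
[ 0.87  0.35 -1.26  2.03  0.75  0.62 -0.69]
[ 1.01  0.46 -1.32  1.91  0.63  0.86 -0.41]
[ 1.03  0.58 -1.26  1.77  0.61  1.1  -0.22]
[ 1.02  0.66 -1.19  1.64  0.64  1.28 -0.07]
[ 1.04  0.71 -1.15  1.66  0.68  1.23 -0.06]
[ 1.    0.8  -1.08  1.73  0.79  1.11 -0.13]
[ 0.98  0.84 -1.04  1.75  0.83  1.06 -0.15]
[0.629 0.229 0.204] [ 0.68  0.05 -0.73]
[0.621 0.202 0.163] [ 0.69 -0.04 -0.72]
[0.616 0.186 0.137] [ 0.72 -0.08 -0.69]
[0.612 0.186 0.122] [ 0.77 -0.07 -0.64]
[0.608 0.199 0.117] [ 0.82 -0.02 -0.57]
[0.601 0.223 0.122] [ 0.86  0.06 -0.5 ]
real	0m22.775s
user	0m23.102s
sys	0m0.125s
```

Run:
```python
from h import *
from station import ctrl, read_camera
fl,Ap,W=pickle.load(open("plan2.pkl","rb"))
ctrl.move_gripper(.05)
for q in Ap: ctrl.goto_joints(q)
f0=force(ctrl)
ctrl.goto_joints(W[0]);f=force(ctrl)-f0;o=ctrl.get_obs();print("at rod",o["clock"],f.round(2),o["tcp_pos"])
if np.linalg.norm(f)<6:
    ctrl.move_gripper(0.0,force=40)
    o=ctrl.get_obs();print(o["clock"],o["finger_gap"],o["grip_force"],(force(ctrl)-f0).round(2))
```

```text
at rod 27.0917 [-0.18  0.06  0.12] [0.70988677 0.23203858 0.05889242]
27.8167 0.008974954381922034 39.99907314777374 [-1.62 -0.4  -2.63]
```

The fingers hold the 10 mm rod (gap 9 mm). Next: lift and carry to above the tray.

Run:
```python
from h import *
from station import ctrl, read_camera
fl,Ap,W=pickle.load(open("plan2.pkl","rb"))
o=ctrl.get_obs();p=np.array(o["tcp_pos"])
ctrl.servo_line(p+[-.003,0,.03],vel=.06)
o=ctrl.get_obs();print(o["clock"],o["finger_gap"],force(ctrl).round(2),np.array(o["wrist_torque"]).round(2))
if o["finger_gap"]>.007:
    for q in W[1:10]: ctrl.goto_joints(q)
    o=ctrl.get_obs();print(o["clock"],o["finger_gap"],o["tcp_pos"],force(ctrl,15).round(2),np.array(o["wrist_torque"]).round(2))
    a=read_camera("side");b=read_camera("scene");pickle.dump((a,b),open("carry.pkl","wb"))
    cv2.imwrite("pics/s7.png",np.hstack([cv2.resize(a["frame"][40:230,210:410],(400,380)),cv2.resize(b["frame"][160:350,150:350],(400,380))]))
```

```text
28.5917 0.008756487319933934 [ 0.01  0.13 -5.2 ] [-0.17  1.88  0.01]
32.8417 0.008994142194179159 [ 0.58279936 -0.22761089  0.16265929] [ 0.3   0.18 -4.96] [ 0.   -0.01 -0.05]
```

View pics/s7.png

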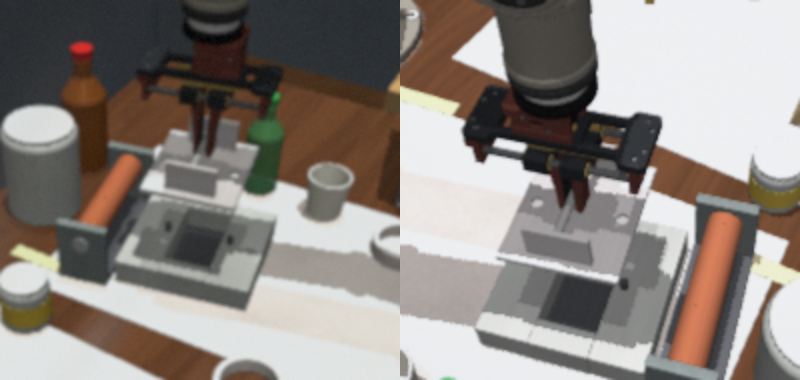

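The cover is held level above the tray (weight about 5 N). Its holes are at (537,203) and (621,217) in the scene half. I'll compare their midpoint and yaw with the stud measurement.

Run:
```python
from h import *
a,b=pickle.load(open("carry.pkl","rb"))
for z in (.160,.165):
    P=[px(b,crop((u-400,v),150,160,2),z) for u,v in [(537,203),(621,217)]]
    d=P[1]-P[0];print(z,np.round((P[0]+P[1])/2,4),np.linalg.norm(d[:2]).round(4),"yaw",np.arctan2(d[1],d[0]).round(3))
```

```text
0.16 [ 0.5808 -0.2179  0.16  ] 0.0938 yaw 0.265
0.165 [ 0.583  -0.2207  0.165 ] 0.0932 yaw 0.265
```

Run:
```python
from h import *
a,b=pickle.load(open("carry.pkl","rb"))
g=cv2.cvtColor(b["frame"],cv2.COLOR_BGR2GRAY)
for u,v in ((218,261),(260,268)): print(u,v);print(g[v-5:v+6,u-6:u+7])
```

```text
218 261
[[204 144 127 128 130 130 129 130 129 129 128 126 126]
 [179 132 127 130 130 129 129 131 128 128 127 126 127]
 [149 126 129 131 124 120 118 117 121 127 126 126 128]
 [131 129 130 123 112 126 139 129 124 125 127 127 128]
 [126 128 131 112 120 168 184 181 177 142 124 127 128]
 [127 130 130 139 164 190 198 197 197 160 130 128 128]
 [129 131 131 135 179 198 198 196 177 145 129 127 128]
 [132 131 129 128 155 165 166 159 141 130 127 128 128]
 [131 130 129 130 134 136 134 130 127 127 129 129 129]
 [132 130 129 130 130 128 127 128 126 129 128 129 127]
 [155 138 129 130 129 128 127 127 128 129 128 129 128]]
260 268
[[127 128 127 126 144 159 162 162 162 163 163 162 140]
 [128 126 127 126 152 163 163 161 161 163 163 161 140]
 [129 126 126 128 152 163 163 161 162 162 162 148 130]
 [128 127 126 145 159 157 148 145 151 160 162 141 126]
 [126 126 142 159 150 132 121 121 121 135 154 140 126]
 [126 127 137 147 136 137 166 176 162 136 135 132 128]
 [125 127 128 125 163 184 194 199 193 183 147 127 127]
 [128 129 130 127 178 199 198 199 199 184 146 126 129]
 [127 130 130 130 155 180 194 192 181 155 133 127 128]
 [126 130 130 145 155 151 155 153 145 133 127 128 128]
 [128 129 130 138 141 133 131 130 129 128 126 128 129]]
```

Run:
```python
from h import *
a,b=pickle.load(open("carry.pkl","rb"))
for z in (.162,.165):
    P=[px(b,uv,z) for uv in [(218.1,260.6),(261.0,269.0)]]
    d=P[1]-P[0];print(z,np.round((P[0]+P[1])/2,4),np.linalg.norm(d[:2]).round(4),"yaw",np.arctan2(d[1],d[0]).round(3))
# studs in the first frame
g=cv2.cvtColor(pickle.load(open("cams.pkl","rb"))["scene"]["frame"],cv2.COLOR_BGR2GRAY)
for u,v in ((223,293),(262,302)): print(u,v);print(g[v-6:v+7,u-5:u+6])
```

```text
0.162 [ 0.5822 -0.2189  0.162 ] 0.0965 yaw 0.233
0.165 [ 0.5836 -0.2206  0.165 ] 0.0961 yaw 0.233
223 293
[[222 222 222 221 221 219 221 221 221 221 220]
 [222 223 221 221 221 220 221 221 221 221 221]
 [222 222 221 204 187 170 184 214 222 221 221]
 [223 222 204 155 130 115 137 203 221 220 221]
 [222 222 195 127  95  94  90 191 221 221 222]
 [222 221 214 139  68  67  52 134 202 222 223]
 [221 223 222 141  50  47  43  92 193 221 221]
 [222 223 221 161  76  43  42  90 194 223 205]
 [223 222 223 209 169 111 157 190 213 221 169]
 [223 221 222 222 215 198 211 221 222 207 137]
 [221 221 222 222 222 220 221 221 221 177 104]
 [222 222 222 222 221 220 221 221 219 148  77]
 [222 223 223 221 222 219 221 222 189 114  71]]
262 302
[[104 109 197 225 226 226 226 226 225 223 224]
 [104 134 204 225 227 226 226 225 224 223 225]
 [106 180 219 226 212 199 219 226 224 224 226]
 [110 200 209 173 146 136 160 212 223 225 226]
 [143 208 183 118 105 102 103 197 223 225 226]
 [182 221 174 100  81  80  82 192 224 225 226]
 [199 226 175  92  55  54  54 188 224 226 226]
 [208 225 194 109  45  44  43 189 225 225 226]
 [221 226 221 159  77  42 125 207 225 225 226]
 [225 226 226 213 198 192 205 221 226 226 225]
 [225 227 226 226 226 225 224 225 226 226 224]
 [227 227 226 226 225 224 225 224 226 226 223]
 [227 226 226 225 224 224 225 225 225 224 222]]
```

Run:
```python
from h import *
c=pickle.load(open("cams.pkl","rb"))["scene"]
P=[px(c,uv,.04) for uv in [(223,293.8),(261.8,303.)]];d=P[1]-P[0]
print((P[0]+P[1])/2,np.linalg.norm(d),np.arctan2(d[1],d[0]))
```

```text
[ 0.58335394 -0.22940868  0.04      ] 0.09651098241195906 0.20538531605236374
```

The studs' midpoint is (0.5834, -0.2294) with yaw 0.205. The held holes' midpoint is (0.5836, -0.2206) with yaw 0.233. I'll shift by about -8 mm in y and -0.015 in yaw, then descend under force watch, with a spiral search ready.

```bash
cat > place.py <<'E'
from h import *
from plan2 import gp
from station import ctrl, read_camera
import sys
o=ctrl.get_obs();p0=np.array(o["tcp_pos"]);rv=gp([0,0,0],0,.195)[1]
ctrl.servo_line(p0+[0,-.008,0],rv,vel=.06)
f0=force(ctrl,12)[2];xy=(p0+[0,-.008,0])[:2];z=.068
ctrl.servo_line([*xy,z],vel=.08)
F=lambda:force(ctrl,5)[2]-f0
spiral=[np.array([0,0])]+[.0009*k**.5*1.25*np.array([np.cos(2.4*k),np.sin(2.4*k)]) for k in range(1,1)]
# square-ish spiral, 1.5 mm pitch
x=y=0;dx,dy=1,0;n=1;pts=[(0,0)]
while len(pts)<70:
    for _ in range(2):
        for _ in range(n): x+=dx;y+=dy;pts.append((x,y))
        dx,dy=-dy,dx
    n+=1
k=0;f=F();touch=None;tr=[]
while ctrl.get_obs()["clock"]<58:
    if f<2.5:
        if z<.0400: break
        z-=.0015
    else:
        if z<.0475: break
        if touch is None: touch=z
        k+=1
        if f>9: z+=.001
    q=xy+.0015*np.array(pts[k])
    ctrl.servo_line([*q,z],vel=.03);f=F();tr.append((k,round(z,4),round(f,1)))
o=ctrl.get_obs();print(o["clock"],o["tcp_pos"],"touch",touch,"k",k,pts[k]);print(tr)
E
python3 place.py
```

```text
40.4417 [ 0.58506994 -0.23577356  0.04444479] touch None k 0 (0, 0)
[(0, 0.0665, np.float64(0.1)), (0, 0.065, np.float64(0.2)), (0, 0.0635, np.float64(0.0)), (0, 0.062, np.float64(0.3)), (0, 0.0605, np.float64(-0.4)), (0, 0.059, np.float64(0.1)), (0, 0.0575, np.float64(0.0)), (0, 0.056, np.float64(0.2)), (0, 0.0545, np.float64(-0.2)), (0, 0.053, np.float64(-0.4)), (0, 0.0515, np.float64(-0.3)), (0, 0.05, np.float64(0.2)), (0, 0.0485, np.float64(0.1)), (0, 0.047, np.float64(-0.2)), (0, 0.0455, np.float64(0.9)), (0, 0.044, np.float64(4.5))]
```

Contact came at TCP z ≈ 0.0445, which is the flush height; resting on stud tips would be about 0.058. A lateral wiggle will confirm the studs hold the cover.

Run:
```python
from h import *
from station import ctrl, read_camera
o=ctrl.get_obs();p=np.array(o["tcp_pos"]);p[2]=.0450
ctrl.servo_line(p,vel=.03);f0=force(ctrl)
for d in ([.004,0],[-.004,0],[0,.004],[0,-.004]):
    ctrl.servo_line(p+[*d,0],vel=.03);print(d,(force(ctrl)-f0).round(1));ctrl.servo_line(p,vel=.04)
print(ctrl.get_obs()["clock"])
b=read_camera("scene");pickle.dump(b,open("placed.pkl","wb"))
```

```text
[0.004, 0] [-7.1  0.3  4.5]
[-0.004, 0] [ 4.1  0.7 -1.3]
[0, 0.004] [-0.5 -3.7 -0.2]
[0, -0.004] [-0.8  5.7  0.1]
43.4917
```

Run:
```python
from h import *
from station import ctrl, read_camera
ctrl.move_gripper(.04)
p=np.array(ctrl.get_obs()["tcp_pos"])
ctrl.servo_line(p+[0,0,.14],vel=.15);ctrl.pause(.3)
print(ctrl.get_obs()["clock"])
b=read_camera("scene");a=read_camera("side");pickle.dump((a,b),open("placed.pkl","wb"))
K=lambda c:np.array([[c["fx"],0,c["cx"]],[0,c["fy"],c["cy"]],[0,0,1.]])
g=cv2.cvtColor(b["frame"],cv2.COLOR_BGR2GRAY);n=np.array([np.cos(.207),np.sin(.207)])
for s in (-.048,.048):
    w=np.array([.5834+s*n[0],-.2294+s*n[1],.046]);u,v=cv2.projectPoints(w,np.array(b["rvec"],float),np.array(b["tvec"],float),K(b),None)[0].ravel()
    print(u.round(1),v.round(1));u,v=int(round(u)),int(round(v));print(g[v-7:v+7,u-6:u+7])
```

```text
45.5917
222.8 292.5
[[199 213 226 227 230 201 175 217 201 218 230 227 226]
 [191 176 172 173 175 148 129 161 147 161 174 214 227]
 [144 134 127 128 147 137 129 129 129 128 127 157 172]
 [120 125 126 130 127 113  96 108 124 128 126 126 126]
 [125 126 127 119  88  70  61  78 115 127 127 128 127]
 [146 150 153 127  75  50  51  54 101 124 126 127 128]
 [158 161 164 131  74  46  48  43  80 116 127 127 128]
 [160 163 165 127  69  42  43  42  76 116 127 127 127]
 [162 164 165 140  91  51  43  66 105 124 127 128 128]
 [163 165 164 157 144 120 112 131 147 135 128 128 128]
 [164 165 163 162 162 155 152 156 159 153 151 150 150]
 [164 163 163 163 163 160 161 160 159 161 162 161 160]
 [164 162 162 163 162 161 161 160 160 160 161 160 160]
 [165 164 163 163 163 161 160 159 161 161 162 160 159]]
261.6 301.6
[[127 128 127 127 129 138 141 140 156 149 133 128 128]
 [128 127 126 128 129 130 128 129 138 133 129 128 128]
 [127 127 126 129 130 130 128 129 130 129 129 127 127]
 [129 127 127 129 131 119 123 129 129 130 129 127 129]
 [127 127 128 119  96  78  82  95 120 130 128 127 128]
 [127 127 129 102  67  59  59  63 111 128 127 128 128]
 [127 126 124  92  60  58  58  57  99 123 127 127 129]
 [143 137 132 104  62  49  49  48  92 120 128 128 128]
 [157 157 155 126  71  44  46  42 119 146 151 137 135]
 [161 163 164 152 108  59  59  94 142 159 161 155 132]
 [163 163 163 161 150 141 140 147 157 160 162 161 130]
 [162 162 164 162 162 164 163 162 160 160 162 153 130]
 [162 164 163 163 163 163 162 160 160 161 162 134 127]
 [163 163 164 163 164 163 162 160 160 161 162 130 127]]
```

Dark studs fill both holes at the predicted pixels on the plate, so the cover is seated and released. I'll hand the job in.

```bash
python3 -c "
from station import ctrl, read_camera
print(ctrl.finish_job())"
```

```text
the job is handed in; nothing more can be done
None
```

The job is handed in: the cover lies plain side down on the tray with both studs through its holes, released at about 45.6 s (limit 72 s); the station returned no verdict.

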